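# Close the gauge jaw onto the tube

## Task

Stand the loose tube upright on the bed of the length gauge, midway along the jaw blades, in the open gap between the sliding jaw and the anvil, and let go of it. Then slide the carriage gently by its lug until the jaw has brought the tube up against the anvil and holds it lightly pinched, never pressing so hard that the jaw splays noticeably out of square, and leave it closed like that. Do not disturb the rod, the block or the amber bottle.

Things in the scene. Friction and masses are not known exactly. Their poses are not given: they have to be found in the camera images.
- tube_mid (a point): Centre (half-way up) of the loose tube to be gauged: plain aluminium, upright, open at both ends so that the hole shows from above; 34 mm outside, 24 mm inside diameter, 60 mm tall, 0.05 to 0.11 kg. Its z axis is the tube's axis.
- gauge: Bench length gauge, fixed to the worktop: grey base plate 120 (x) x 270 (y) x 14 mm. Origin: centre of its underside, at worktop height. y: measuring direction, from sliding jaw to anvil; z up; x points to the guide rail, which runs along y at x = 42 mm (18 mm wide, top at z = 26 mm). Both jaw blades reach from the rail to x = -35 mm, at z = 18 to 59 mm.
- bed (a point): Point on top of the gauge's flat steel bed (16 mm above the worktop), on the midline of the blades: gauge x = -5, y = -14 mm. A tube standing with its axis here is clear of the anvil and of the open jaw. The bed reaches 37 mm to gauge -x and 23 mm to gauge +x from here. Axes as the gauge's.
- anvil_range (a point): The anvil (second jaw, clamped on the rail, cannot be pushed away) has its flat face, normal to gauge y, within 23 mm to either side (gauge y) of this point, which is at gauge x = -5, y = 42 mm, 36 mm above the worktop. Where it was clamped is not measured: the place where the jaw ends up must be found by feel. Its clamp screw is 64 mm tall, over the rail.
- carriage (a joint): Travel of the carriage along the rail, m; grows towards the anvil (gauge +y). At 0 the jaw's face is at gauge y = -55 mm. Starts at 0 to 10 mm; end stop at 95 mm. It slides against a drag of about 5 N and stays where it is left; the drag keeps the tube pinched with up to about 5 N after the push is taken away.
- lug (a point): Middle of the thumb lug of the carriage, the part to push or pinch: upright steel block 20 (gauge x) x 12 (gauge y) mm, from 45 to 84 mm above the worktop; this point is at 68 mm. It is over the rail, 49 mm to gauge +x of the midline of the blades and 28 mm to gauge -y of the jaw's face. The dark carriage under it (top 45 mm up) reaches 16 mm to gauge -y and 28 mm to +y from here.
- jaw: Sliding jaw: steel blade 58 (gauge x) x 12 x 40 mm, hung on the carriage by a springy vertical pivot. Origin on the pivot at worktop height, at gauge x = 35 mm; its face is 10 mm to +y of it. Pressed on a tube at the midline it splays (turns about the vertical) 0.005 rad per N, so the lug goes on 1 mm per 5 N. Over 0.05 rad of splay or over 12 N on the tube is too hard.
- jaw_face (a point): Point on the middle of the sliding jaw's flat face, 40 mm from its pivot, 36 mm above the worktop. Its y axis is the face's normal, parallel to the gauge's y when the jaw is square.
- rod: Solid round aluminium rod standing upright, 30 mm diameter, 55 mm tall; leave it alone. Origin: centre of its underside.
- block: Square aluminium block standing upright, 32 x 32 x 50 mm; leave it alone. Origin: centre of its underside.
- amber: Amber glass reagent bottle with a black cap, 60 mm diameter, 125 mm tall; leave it alone. Origin: centre of its underside.
There are look-alikes about, which are no part of the job. Leave any brown or red look-alike of the part that bears tube_mid alone.

How it is judged:
By the outcome, as a careful person would: the job done as asked, in the order asked, and still so for the second after the job is handed in, with the robot touching nothing.
It also fails if it takes over 64 s, if anything falls off the work surface, if the arm or the gripper's body presses on something with over 40 N, if the wrist force passes 120 N, or if a joint passes its speed limit or range.

## Robot

A 6-joint arm with a two-finger parallel gripper is mounted at the origin on a cart in front of the work surface, level with it; the furniture and walls round the work are solid. World frame = base frame: x ahead of the robot, y to its left, z up, the work surface at z = 0. Lengths are in m, angles in rad, forces in N, time in s.
With the tool pointing down it reaches from about 0.3 to 0.875 m from the base axis. Payload 6.4 kg.
Tool frame: the origin (TCP) lies midway between the tips of the shut fingers; the grasp point (between the pads) lies 19 mm behind it; x points along the fingers, y is the direction in which the jaws open and shut, and the axes are right-handed (so a half turn about x gives the same grasp; the last joint's range is limited). The gripper opens to 85 mm and grips with 20 to 120 N. Pads are 22 mm wide; open, the fingers measure 114 mm over their backs; the gripper's body (76 mm by 85 mm) begins 54 mm behind the grasp point. The pads swing forward as they close: fully open they stand 13 mm farther back than shut.
Start: joints at [1.096, 0.181, 1.607, -0, 1.354, -0.206], TCP at [0.153, 0.554, 0.231] pointing down, gripper open.
Joint ranges: [-2.99, 2.99], [-0.89, 2.07], [0.3, 2.58], [-1.14, 4.28], [0, 2.63], [-3.12, 3.12]. Speed limits (rad/s): [2.57, 2.57, 3.01, 3.14, 3.14, 3.14].

## Interface

Orientations are given as a unit quaternion [w, x, y, z].
In Python, from bench import ctrl gives the robot as it stands.
- The arm moves only by the tool step_arm, never from a script. Its argument "motion" is a list of rows, each a list of 7 numbers: the shift along the tool's x, y, z in mm, then the turn, a rotation vector about the tool's x, y, z in degrees, then the closure in counts, from 0 (fully open) to 255 (shut). In form: [[tx, ty, tz, rx, ry, rz, hand], ...]. A call has 1 to 10 rows; each row is the pose to reach, as a shift and turn from the pose commanded when the call began, along the tool's axes at that moment; what a row does not reach only later rows make up. A row lasts 1/8 s, in which the tool goes at most 62.5 mm and 10.7 degrees, less where a joint would pass 70% of its speed; a pose out of reach is approached as far as the arm can. A call with a gripper value outside its range is refused whole. The fingers move at their own pace and stop on an object; the grip force is fixed at half the most. Time passes only in rows, so rows that repeat a pose let the fingers close. It gives the time, the measured TCP pose, the force and the opening at its end, in the units of the state.
- ctrl.get_obs(): the state, without advancing time (a new reading comes with each control period).
- ctrl.camera(name): name is "side" or "top"; returns (picture, depth): 400x640x3 uint8, red, green, blue; 400x640 float32, m along the optical axis (not along the pixel's ray), 0 where there is no reading.
- ctrl.camera_info(name): a dict with "fx", "fy", "cx", "cy" (pixels), "dist_coeffs" ([k1, k2, p1, p2, k3] as OpenCV has them; the pictures are not rectified), "T" (4x4, takes a point from camera to world coordinates). Camera axes: x right, y down, z forward; pixel columns grow to the right and rows downward; lengths in m; the calibration is good to about 2 mm. A picture is of the moment at which its call begins. camera_info takes no time and is no camera call.
- ctrl.hand_in(): hands the job in, once; it reports no verdict.
The state is a dict: "time_s": time; "q": joint angles; "dq": joint speeds; "joint_efforts": joint torques, N m; "eef_pos": TCP position; "eef_rot": TCP orientation; "wrist_force": force on the tool from outside, world axes, zero at the start; "torque": the same for the moment, N m; "opening": opening from 0.0 (shut) to 1.0 (fully open).
Only numpy, scipy, OpenCV 4.12 (cv2) and the standard library are available. Lean on these libraries where they do the work, as an engineer would, in place of code of your own. Each camera call takes 0.05 s, during which the arm holds its last target. There are 200 camera calls.

## Working session

There is one attempt and no reset: what is moved stays moved. The work goes in short steps, Python scripts to look and compute and a tool call to move; the robot and the scene stay as the last step left them, time stands still between calls to the robot, and variables do not carry over. Pictures are saved under pics/ and viewed, about 8 in all and at most 12, crops included, and the job is handed in when it is done.

Besides the shell and the picture viewer there is one more tool, called in YAML: its name, and indented under it one key for each argument. step_arm: Moves the arm, as the interface text tells. Its arguments: {"type":"object","properties":{"motion":{"type":"array","items":{"type":"array","items":{"type":"number"}}}},"required":["motion"]}

```bash
mkdir -p pics
cat > h.py <<'E'
import numpy as np,cv2
from bench import ctrl
def grab(n):
    p,d=ctrl.camera(n); i=ctrl.camera_info(n); np.savez('last_'+n,p=p,d=d); return p,d,i
def ray(i,u,v):
    K=np.array([[i['fx'],0,i['cx']],[0,i['fy'],i['cy']],[0,0,1.]])
    q=cv2.undistortPoints(np.array([[[u,v]]],float),K,np.array(i['dist_coeffs'],float))[0,0]
    return np.array([q[0],q[1],1.])
def atz(i,u,v,z):
    T=np.array(i['T']);r=T[:3,:3]@ray(i,u,v);o=T[:3,3];return o+r*(z-o[2])/r[2]
def pt(i,d,u,v):
    T=np.array(i['T']);dd=d[v-1:v+2,u-1:u+2];dd=dd[dd>0]
    return T[:3,:3]@(ray(i,u,v)*np.median(dd))+T[:3,3] if len(dd) else None
def cloud(i,d):
    T=np.array(i['T']);K=np.array([[i['fx'],0,i['cx']],[0,i['fy'],i['cy']],[0,0,1.]])
    v,u=np.mgrid[:400,:640];uv=np.stack([u.ravel(),v.ravel()],1).astype(float)[:,None]
    q=cv2.undistortPoints(uv,K,np.array(i['dist_coeffs'],float))[:,0]
    P=np.c_[q,np.ones(len(q))]*d.ravel()[:,None]
    return (P@T[:3,:3].T+T[:3,3]).reshape(400,640,3)
def save(n,img): cv2.imwrite('pics/'+n,img[:,:,::-1])
def proj(i,P):
    T=np.linalg.inv(np.array(i['T']));K=np.array([[i['fx'],0,i['cx']],[0,i['fy'],i['cy']],[0,0,1.]])
    return cv2.projectPoints(np.array(P,float).reshape(-1,1,3),cv2.Rodrigues(T[:3,:3])[0],T[:3,3],K,np.array(i['dist_coeffs'],float))[0][:,0]
E
python3 - <<'E'
from h import *
for n in('top','side'):
    p,d,i=grab(n);save(n+'1.png',p);print(n,np.array(i['T']).round(3).tolist(),i['fx'])
o=ctrl.get_obs();print(o)
E
```

```text
top [[-0.03, -0.988, 0.155, 0.402], [-1.0, 0.03, 0.002, 0.17], [-0.007, -0.155, -0.988, 0.991], [0.0, 0.0, 0.0, 1.0]] 404.9866753836225
side [[-0.891, -0.277, 0.359, 0.263], [-0.453, 0.582, -0.676, 0.75], [-0.022, -0.765, -0.644, 0.628], [0.0, 0.0, 0.0, 1.0]] 415.42212534468183
{'time_s': 0.1, 'q': array([ 1.09571544e+00,  1.81465017e-01,  1.60791611e+00,  3.28879096e-05,
        1.35381547e+00, -2.06274024e-01]), 'dq': array([ 0.00189242, -0.00074736, -0.00278116, -0.00186128,  0.00094839,
       -0.0002956 ]), 'joint_efforts': array([ 2.73830692e-04, -4.45874405e+01, -3.52237415e+01, -3.31391257e-04,
        4.17577598e-03, -3.86064062e-05]), 'eef_pos': array([0.15243288, 0.55390534, 0.23047131]), 'eef_rot': array([ 0.70052896,  0.09422347,  0.70092932, -0.09528486]), 'wrist_force': array([ 0.53074524,  0.25497508, -0.23047154]), 'torque': array([-0.00329847,  0.00428294,  0.01972292]), 'opening': 1.0014305661545877}
```

View pics/top1.png

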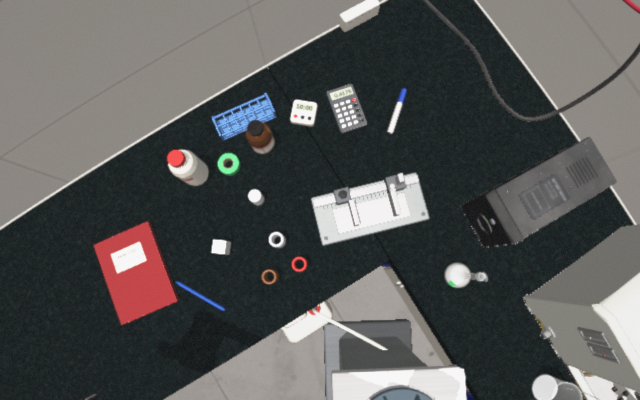

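View pics/side1.png

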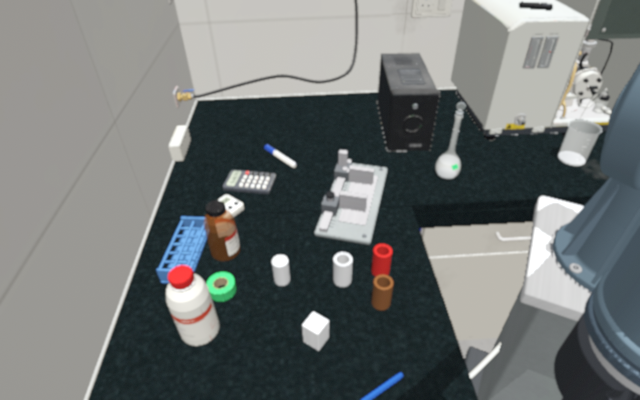

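Top view: the plain tube with a hole is at (277,240). Things it could be confused with are the rod (256,198), block (221,247), brown tube (269,277), red tube (299,264) and green ring (228,163). In the gauge, the rail is on the far side, so gauge +y points image-left. That makes the right blade (~392,200) the sliding jaw and the left one (~350,210) the anvil. Next, close crops and measurement.

Run:
```python
from h import *
z=np.load('last_top.npz');p,d=z['p'],z['d'];i=ctrl.camera_info('top')
c=cv2.resize(p[160:290,240:440],None,fx=4,fy=4,interpolation=cv2.INTER_CUBIC);save('crop1.png',c)
C=cloud(i,d)
def blob(u0,u1,v0,v1,zl,zh):
    m=np.zeros((400,640),bool);m[v0:v1,u0:u1]=1;m&=(C[...,2]>zl)&(C[...,2]<zh)&(d>0)
    q=C[m];print(len(q),q.min(0).round(4),q.max(0).round(4),q.mean(0).round(4));return q,m
blob(262,292,225,256,.05,.075)
q,m=blob(262,292,225,256,.02,.075)
q,m=blob(300,440,160,255,.008,.019)
vv,uu=np.nonzero(m);xy=q[:,:2]*1000
print(cv2.minAreaRect(xy.astype(np.float32)))
print('lug?');q,m=blob(380,412,165,200,.062,.1);print(cv2.minAreaRect((q[:,:2]*1000).astype(np.float32)))
print('clamp?');q,m=blob(330,356,178,210,.055,.1);print(cv2.minAreaRect((q[:,:2]*1000).astype(np.float32)))
q,m=blob(300,440,160,255,.052,.064)
s=np.load('last_side.npz');ps,ds=s['p'],s['d']
save('crop2.png',cv2.resize(ps[140:300,260:410],None,fx=4,fy=3.75,interpolation=cv2.INTER_CUBIC))
```

```text
96 [0.4508 0.2613 0.051 ] [0.483  0.2931 0.0648] [0.4674 0.2768 0.0598]
136 [0.4508 0.2613 0.0217] [0.483  0.2931 0.0648] [0.4672 0.277  0.0528]
3690 [ 0.4547 -0.0893  0.0081] [0.6235 0.1951 0.019 ] [0.5268 0.0548 0.0155]
((540.0626831054688, 51.444671630859375), (120.4933090209961, 272.0461120605469), 12.045257568359375)
lug?
71 [ 0.5585 -0.0218  0.0625] [0.6083 0.0049 0.0885] [ 0.5969 -0.0127  0.0805]
((581.80078125, -9.696433067321777), (17.11911392211914, 52.25749588012695), 75.98146057128906)
clamp?
113 [0.5311 0.0918 0.0555] [0.5763 0.1286 0.069 ] [0.5549 0.1097 0.062 ]
((554.2306518554688, 108.37435913085938), (55.955535888671875, 19.766847610473633), 41.25468826293945)
309 [ 0.4958 -0.0194  0.0524] [0.6033 0.1327 0.0639] [0.5397 0.0486 0.0592]
```

View pics/crop1.png

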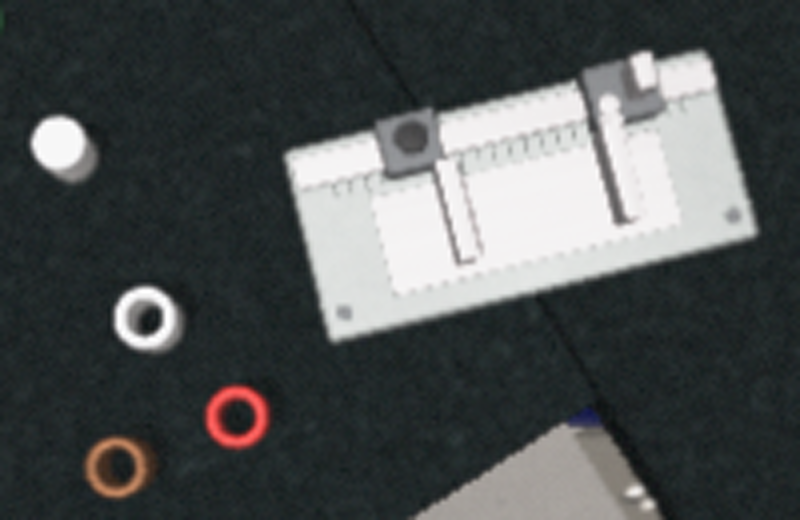

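View pics/crop2.png

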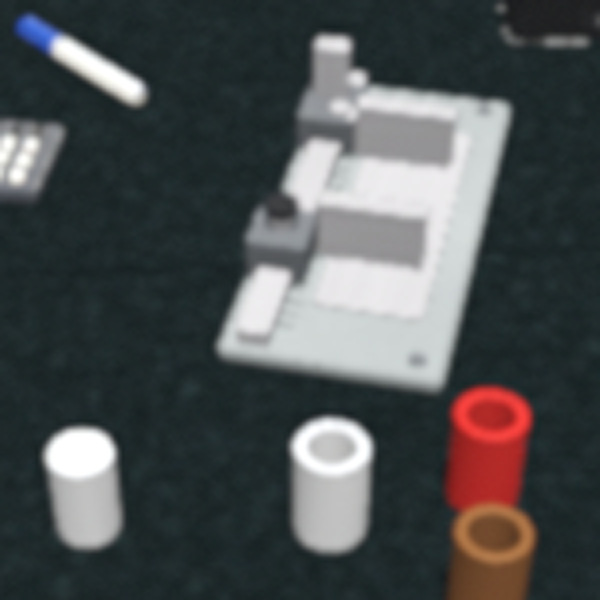

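The crops confirm the tube: plain, hole visible, pixel (277,240) in top. The lug is at about (400.5,177.5), the clamp screw at about (342.5,194.5). Next I get the poses in gauge coordinates, cross-checked with the side camera.

```bash
cat >> h.py <<'E'
YAW=np.radians(12.05);GC=np.array([.5401,.0514])
def setg(c,y):
    global YAW,GC; GC=np.array(c);YAW=y
def w2g(P):
    P=np.array(P,float);c,s=np.cos(YAW),np.sin(YAW);q=P[...,:2]-GC
    return np.stack([c*q[...,0]+s*q[...,1],-s*q[...,0]+c*q[...,1],P[...,2]],-1)*1000
def g2w(x,y):
    c,s=np.cos(YAW),np.sin(YAW);return GC+np.array([c*x-s*y,s*x+c*y])/1000
E
python3 - <<'E'
from h import *
it=ctrl.camera_info('top');is_=ctrl.camera_info('side')
f=lambda x,y:(240+x/4-.375,160+y/4-.375)
print('top corners(gauge frame)')
for c in[(285,155),(332,342),(757,235)]: print(w2g(atz(it,*f(*c),.014)).round(1))
g=lambda x,y:(260+x/4-.375,140+y/3.75-.37)
print('side corners')
for c in[(219,350),(442,385),(510,103)]: print(w2g(atz(is_,*g(*c),.014)).round(1))
print('tube top',atz(it,*f(148,319),.06).round(4),'side',atz(is_,*g(332,447),.06).round(4),atz(is_,*g(330,522),.0).round(4))
print('lug top',w2g(atz(it,*f(643,66),.084)).round(1),'side',w2g(atz(is_,*g(333,45),.084)).round(1))
for n,i in(('top',it),('side',is_)):
    z=np.load(f'last_{n}.npz');C=cloud(i,z['d']);G=w2g(C)
    m=(z['d']>0)&(G[...,0]>-40)&(G[...,0]<22)&(abs(G[...,1])<100)
    for nm,lo,hi in(('jaw',-80,-20),('anvil',0,90)):
        k=m&(G[...,2]>54)&(G[...,2]<66)&(G[...,1]>lo)&(G[...,1]<hi);q=G[k]
        print(n,nm,len(q),np.percentile(q,[5,50,95],axis=0).round(1).tolist(), 'slope',np.polyfit(q[:,0],q[:,1],1).round(3))
    k=(z['d']>0)&(G[...,2]>70)&(G[...,2]<95)&(abs(G[...,0]-42)<25)&(G[...,1]<0)&(G[...,1]>-120);q=G[k];print('lug',len(q),np.median(q,0).round(1),q.min(0).round(1),q.max(0).round(1))
E
```

```text
top corners(gauge frame)
[ 56.2 135.2  14. ]
[-61.3 134.4  14. ]
[ -60.5 -132.8   14. ]
side corners
[ 54.5 141.3  14. ]
[-63.6 140.8  14. ]
[ -62.3 -130.7   14. ]
tube top [0.466  0.2754 0.06  ] side [0.4643 0.2794 0.06  ] [0.4653 0.2769 0.    ]
lug top [ 45.6 -75.9  84. ] side [ 40.2 -70.3  84. ]
top jaw 132 [[-32.3, -59.6, 56.7], [-6.5, -53.6, 59.2], [19.2, -48.3, 61.6]] slope [-1.0000e-03 -5.3795e+01]
top anvil 130 [[-32.4, 40.6, 56.5], [-7.3, 46.1, 59.3], [18.6, 51.5, 61.8]] slope [3.0000e-03 4.6097e+01]
lug 62 [ 43.  -74.9  84.2] [ 33.9 -83.8  70.9] [ 53.7 -69.6  88.5]
side jaw 86 [[-35.5, -56.9, 54.4], [-8.9, -50.8, 56.4], [15.3, -45.4, 57.9]] slope [-4.0000e-03 -5.0857e+01]
side anvil 108 [[-35.0, 42.0, 54.5], [-8.5, 49.0, 56.2], [17.7, 54.0, 58.1]] slope [-1.4000e-02  4.8615e+01]
lug 58 [ 39.3 -69.4  78.9] [ 31. -81.  70.] [ 49.8 -65.   83.7]
```

```bash
cat >> h.py <<'E'
from scipy.spatial.transform import Rotation as R
setg(g2w(-2,2.5),YAW)
def ob():
    o=ctrl.get_obs();w=o['eef_rot'];r=R.from_quat([w[1],w[2],w[3],w[0]]);return o,np.array(o['eef_pos']),r
def goal(yawdir):  # tool x down, tool y along world angle yawdir
    x=np.array([0,0,-1.]);y=np.array([np.cos(yawdir),np.sin(yawdir),0]);return R.from_matrix(np.stack([x,y,np.cross(x,y)],1))
def move(P,rg=None):
    o,p,r=ob();t=r.inv().apply(np.array(P)-p)*1000
    return t.round(1),(r.inv()*(rg if rg is not None else r)).as_rotvec(degrees=True).round(2)
E
python3 - <<'E'
from h import *
o,p,r=ob();print(r.as_matrix().round(3),'GC',GC)
for a in(YAW,YAW+np.pi):print(move([.4655,.2767,.15],goal(a)))
print('bed',g2w(-5,-14))
E
```

```text
[[-0.001  0.266  0.964]
 [-0.001  0.964 -0.266]
 [-1.    -0.002 -0.   ]] GC [0.53762216 0.05342738]
(array([  80.6, -184. ,  375.5]), array([6.255e+01, 3.000e-02, 9.000e-02]))
(array([  80.6, -184. ,  375.5]), array([-1.1745e+02, -1.0000e-01,  3.0000e-02]))
bed [0.53565504 0.03869204]
```

step_arm:
  motion:
    - [5,-20,40,7,0,0,0]
    - [10,-40,80,14,0,0,0]
    - [20,-60,125,21,0,0,0]
    - [30,-83,170,28,0,0,60]
    - [40,-105,215,35,0,0,60]
    - [50,-128,260,42,0,0,60]
    - [60,-150,305,49,0,0,60]
    - [70,-168,345,56,0,0,60]
    - [80.6,-184,375.5,62.5,0,0,60]
    - [80.6,-184,375.5,62.5,0,0,60]

```text
time_s: 1.35
eef_pos: [0.4666, 0.2753, 0.1494]
eef_rot: [0.549, 0.445, 0.549, -0.446]
wrist_force: [-0.4, 0.4, -0.5]
opening: 0.764
```

Run:
```python
from h import *
p,d,i=grab('side');save('s2.png',cv2.resize(p[150:350,220:460],None,fx=3.3,fy=3,interpolation=cv2.INTER_CUBIC))
print(move([.4655,.2767,.042-.019+.0],goal(YAW)),ob()[0]['q'])
```

```text
(array([126.8,   0. ,  -0.4]), array([-0.03,  0.  ,  0.11])) [3.16116820e-01 1.96859867e-01 1.76328103e+00 2.11735826e-04
 1.18341278e+00 1.06192132e-01]
```

View pics/s2.png

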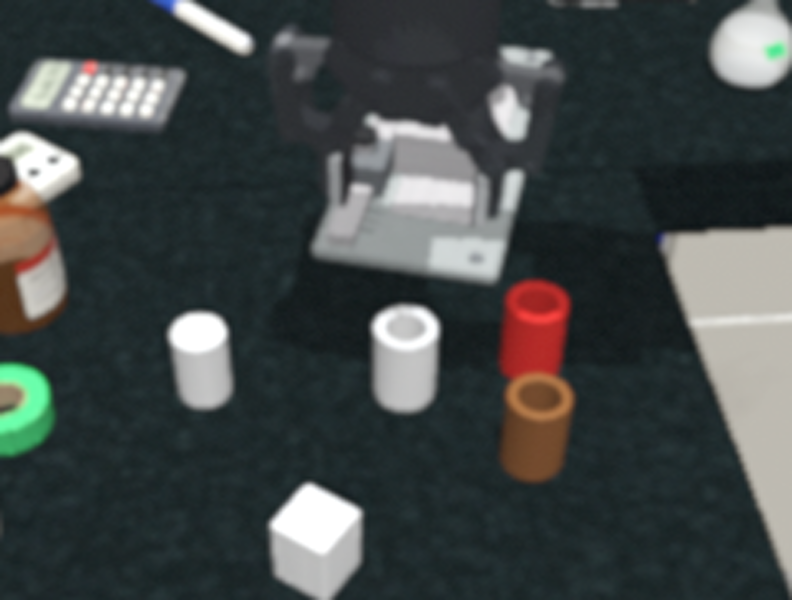

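step_arm:
  motion:
    - [30,0,0,0,0,0,60]
    - [60,0,0,0,0,0,60]
    - [85,0,0,0,0,0,60]
    - [105,0,0,0,0,0,60]
    - [118,0,0,0,0,0,60]
    - [125,0,0,0,0,0,60]
    - [125,0,0,0,0,0,60]
    - [125,0,0,0,0,0,100]
    - [125,0,0,0,0,0,140]
    - [125,0,0,0,0,0,180]

```text
time_s: 2.65
eef_pos: [0.4664, 0.2774, 0.0265]
eef_rot: [0.55, 0.445, 0.55, -0.444]
wrist_force: [-0.5, -0.3, 3.6]
opening: 0.373
```

step_arm:
  motion:
    - [0,0,0,0,0,0,220]
    - [0,0,0,0,0,0,220]
    - [0,0,0,0,0,0,220]
    - [0,0,0,0,0,0,220]

```text
time_s: 3.15
eef_pos: [0.4665, 0.2775, 0.0265]
eef_rot: [0.55, 0.445, 0.55, -0.444]
wrist_force: [-0.2, 0.9, 6.1]
opening: 0.373
```

step_arm:
  motion:
    - [-10,0,0,0,0,0,220]
    - [-30,0,0,0,0,0,220]
    - [-60,0,0,0,0,0,220]
    - [-85,0,0,0,0,0,220]
    - [-100,0,0,0,0,0,220]
    - [-100,0,0,0,0,0,220]
    - [-100,0,0,0,0,0,220]

```text
time_s: 4.03
eef_pos: [0.4651, 0.277, 0.1247]
eef_rot: [0.55, 0.444, 0.55, -0.445]
wrist_force: [-0.1, -0.1, -1.1]
opening: 0.368
```

Run:
```python
from h import *
o,p,r=ob();print(p,o['wrist_force'],o['opening'],r.as_matrix().round(3).tolist());print(move([*g2w(-5,-14),p[2]],goal(YAW)))
```

```text
[0.46511024 0.27699489 0.12466327] [-0.07983938 -0.07071368 -1.11773242] 0.36759681603348837 [[-0.002, 0.978, 0.21], [-0.001, 0.21, -0.978], [-1.0, -0.002, 0.0]]
(array([  0. ,  19. , 247.8]), array([0.05, 0.01, 0.1 ]))
```

step_arm:
  motion:
    - [0,1,15,0,0,0,220]
    - [0,4,50,0,0,0,220]
    - [0,8,95,0,0,0,220]
    - [0,11,140,0,0,0,220]
    - [0,14,185,0,0,0,220]
    - [0,17,220,0,0,0,220]
    - [0,19,240,0,0,0,220]
    - [0,19,248,0,0,0,220]
    - [0,19,248,0,0,0,220]
    - [0,19,248,0,0,0,220]

```text
time_s: 5.28
eef_pos: [0.536, 0.0398, 0.1255]
eef_rot: [0.55, 0.444, 0.55, -0.444]
wrist_force: [0.2, 0.4, -0.8]
opening: 0.375
```

Run:
```python
from h import *
p,d,i=grab('side');o,P,r=ob();print(P,w2g(P))
s=cv2.resize(p[100:260,270:430],None,fx=3.75,fy=3.75,interpolation=cv2.INTER_CUBIC);save('s3.png',s)
```

```text
[0.5360325  0.03981637 0.12560287] [ -4.39613441 -12.97923963 125.60287027]
```

View pics/s3.png

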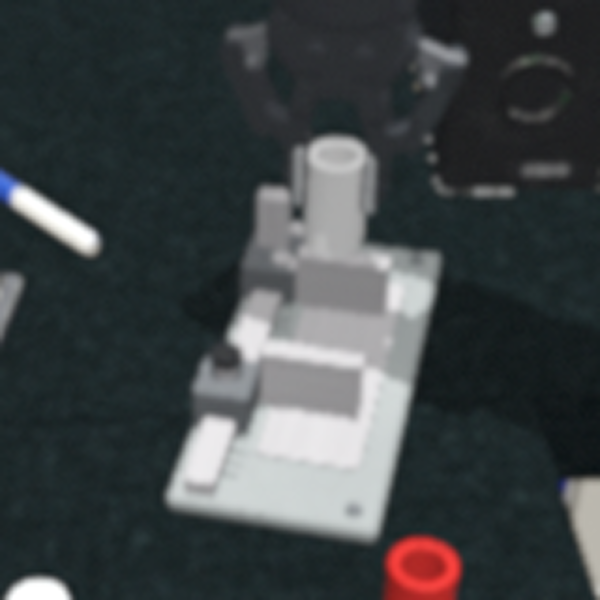

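Run:
```python
from h import *
i=ctrl.camera_info('side')
f=lambda x,y:(270+x/3.75-.37,100+y/3.75-.37)
print('tube',w2g(atz(i,*f(337,152),.159)).round(1))
for c in((166,500),(376,535),(440,255)):print(w2g(atz(i,*f(*c),.014)).round(1))
z=np.load('last_side.npz');C=w2g(cloud(i,z['d']));G=C
m=(z['d']>0)&(abs(G[...,0]+5)<17)&(G[...,2]>.1*1000)&(G[...,2]<165)&(abs(G[...,1]+14)<40)
q=G[m];print(len(q),q.min(0),q.max(0),np.median(q,0))
for v in range(140,162,4):print(v,[G[v,u].round(0).tolist() for u in(352,359,366)])
```

```text
tube [ -5.6 -11.9 159. ]
[ 57.5 139.   14. ]
[-61.2 138.4  14. ]
[ -60.2 -130.8   14. ]
444 [-21.91465216 -27.2964642  100.05722926] [ 11.9418635    7.31042506 164.23955337] [ -5.98007612   0.91621996 138.68110618]
140 [[10.0, -7.0, 160.0], [-3.0, -21.0, 154.0], [-18.0, -19.0, 157.0]]
144 [[9.0, -3.0, 153.0], [-3.0, -26.0, 141.0], [-21.0, -4.0, 156.0]]
148 [[8.0, -4.0, 142.0], [-8.0, 6.0, 151.0], [-22.0, -4.0, 147.0]]
152 [[8.0, -3.0, 133.0], [-8.0, 4.0, 140.0], [-22.0, -2.0, 138.0]]
156 [[7.0, -0.0, 125.0], [-9.0, 6.0, 131.0], [-23.0, -2.0, 128.0]]
160 [[7.0, -0.0, 114.0], [-9.0, 5.0, 120.0], [-22.0, -9.0, 112.0]]
```

step_arm:
  motion:
    - [20,0,0,0,0,0,220]
    - [45,0,0,0,0,0,220]
    - [65,0,0,0,0,0,220]
    - [75,0,0,0,0,0,220]
    - [79,0,0,0,0,0,220]
    - [81,0,0,0,0,0,220]
    - [81,0,0,0,0,0,220]
    - [81,0,0,0,0,0,220]

```text
time_s: 6.32
eef_pos: [0.5368, 0.0387, 0.0453]
eef_rot: [0.55, 0.445, 0.55, -0.444]
wrist_force: [0.3, -0.8, -1.6]
opening: 0.376
```

step_arm:
  motion:
    - [0.5,0,0,0,0,0,220]
    - [1,0,0,0,0,0,220]
    - [1,0,0,0,0,0,220]

```text
time_s: 6.7
eef_pos: [0.5364, 0.0387, 0.0437]
eef_rot: [0.55, 0.445, 0.55, -0.445]
wrist_force: [0.5, -0.4, -1.5]
opening: 0.372
```

step_arm:
  motion:
    - [0.5,0,0,0,0,0,220]
    - [1,0,0,0,0,0,220]
    - [1,0,0,0,0,0,220]

```text
time_s: 7.08
eef_pos: [0.5364, 0.0387, 0.0426]
eef_rot: [0.55, 0.445, 0.55, -0.445]
wrist_force: [-0.1, 0.8, -0.4]
opening: 0.376
```

step_arm:
  motion:
    - [0.5,0,0,0,0,0,220]
    - [0.8,0,0,0,0,0,220]
    - [0.8,0,0,0,0,0,220]

```text
time_s: 7.45
eef_pos: [0.5365, 0.0388, 0.0424]
eef_rot: [0.55, 0.444, 0.55, -0.445]
wrist_force: [-2.3, 0.0, 6.1]
opening: 0.371
```

step_arm:
  motion:
    - [0,0,0,0,0,0,170]
    - [0,0,0,0,0,0,130]
    - [0,0,0,0,0,0,100]
    - [0,0,0,0,0,0,80]
    - [0,0,0,0,0,0,80]
    - [-15,0,0,0,0,0,80]
    - [-40,0,0,0,0,0,80]
    - [-80,0,0,0,0,0,80]
    - [-115,0,0,0,0,0,80]
    - [-115,0,0,0,0,0,80]

```text
time_s: 8.7
eef_pos: [0.5391, 0.0384, 0.1614]
eef_rot: [0.552, 0.446, 0.548, -0.443]
wrist_force: [0.4, 0.8, 0.3]
opening: 0.687
```

Run:
```python
from h import *
p,d,i=grab('side');o,P,r=ob();print(P,w2g(P),o['wrist_force'],o['opening'])
s=cv2.resize(p[100:260,270:430],None,fx=3.75,fy=3.75,interpolation=cv2.INTER_CUBIC);save('s4.png',s)
```

```text
[0.53765661 0.03861531 0.15924794] [ -3.05855251 -14.49289822 159.24793965] [-0.67044939  0.11070324 -0.31933543] 0.6861964294818639
```

View pics/s4.png

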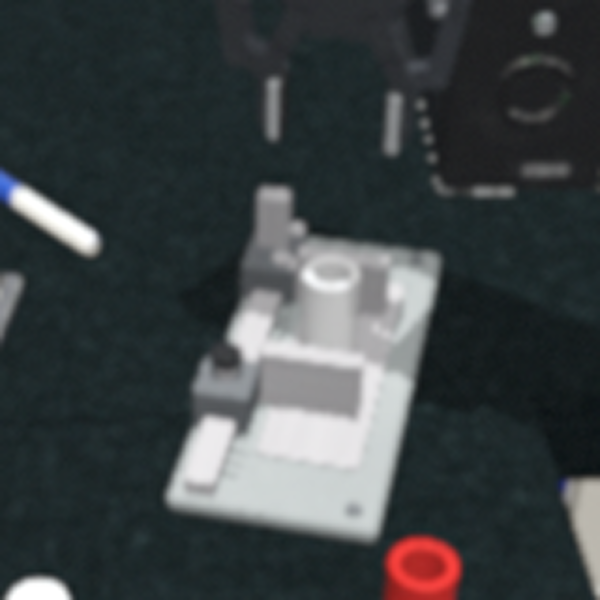

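The tube stands upright alone in the gap between the jaw and the anvil. Next I shut the fingers and go behind the lug, on its gauge −y side.

Run:
```python
from h import *
i=ctrl.camera_info('side');f=lambda x,y:(270+x/3.75-.37,100+y/3.75-.37)
print('tube',w2g(atz(i,*f(331,273),.076)).round(1),'lug',w2g(atz(i,*f(276,193),.084)).round(1))
print(move([*g2w(43,-108),.15],goal(YAW)), GC)
```

```text
tube [-5.9 -9.9 76. ] lug [ 41.9 -75.2  84. ]
(array([ 9.6, 45.9, 93.5]), array([ 0.05,  0.09, -0.23])) [0.53762216 0.05342738]
```

step_arm:
  motion:
    - [0,10,20,0,0,-0.2,150]
    - [0,25,50,0,0,-0.2,255]
    - [0,40,80,0,0,-0.2,255]
    - [0,46,94,0,0,-0.2,255]
    - [0,46,94,0,0,-0.2,255]
    - [20,46,94,0,0,-0.2,255]
    - [45,46,94,0,0,-0.2,255]
    - [70,46,94,0,0,-0.2,255]
    - [90,46,94,0,0,-0.2,255]
    - [98,46,94,0,0,-0.2,255]

```text
time_s: 10.0
eef_pos: [0.5996, -0.0426, 0.0568]
eef_rot: [0.548, 0.443, 0.552, -0.446]
wrist_force: [-0.2, -0.6, 1.2]
opening: -0.001
```

step_arm:
  motion:
    - [0,0,0,0,0,0,255]
    - [0,0,0,0,0,0,255]

```text
time_s: 10.25
eef_pos: [0.6019, -0.0437, 0.0599]
eef_rot: [0.55, 0.444, 0.55, -0.445]
wrist_force: [0.6, 0.1, 0.1]
opening: -0.001
```

Run:
```python
from h import *
p,d,i=grab('side');o,P,r=ob();print(P,w2g(P),o['wrist_force'],o['opening'],r.as_matrix().round(3).tolist())
s=cv2.resize(p[100:260,270:430],None,fx=3.75,fy=3.75,interpolation=cv2.INTER_CUBIC);save('s5.png',s)
```

```text
[ 0.60193714 -0.04371237  0.05999556] [  42.61845064 -108.42609184   59.99555721] [-0.02953175  0.74058961  0.44891267] -0.0004946051903437381 [[-0.001, 0.978, 0.21], [-0.001, 0.21, -0.978], [-1.0, -0.002, 0.001]]
```

View pics/s5.png

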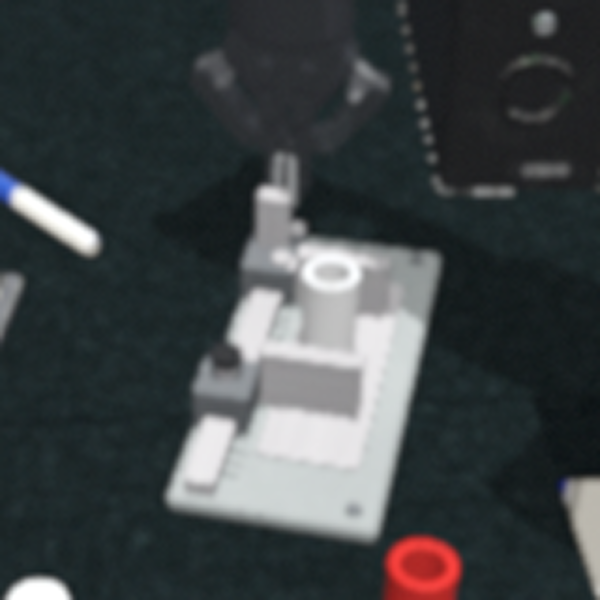

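The shut fingers stand behind the lug at about (285,170) and are clear of everything else. I now push gently towards the anvil.

step_arm:
  motion:
    - [0,0,-3,0,0,0,255]
    - [0,0,-6,0,0,0,255]
    - [0,0,-8,0,0,0,255]
    - [0,0,-10,0,0,0,255]
    - [0,0,-12,0,0,0,255]
    - [0,0,-14,0,0,0,255]
    - [0,0,-16,0,0,0,255]
    - [0,0,-18,0,0,0,255]

```text
time_s: 11.3
eef_pos: [0.5975, -0.0269, 0.0589]
eef_rot: [0.55, 0.443, 0.55, -0.446]
wrist_force: [0.7, -6.0, -1.5]
opening: -0.003
```

step_arm:
  motion:
    - [0,0,-2,0,0,0,255]
    - [0,0,-4,0,0,0,255]
    - [0,0,-6,0,0,0,255]
    - [0,0,-8,0,0,0,255]
    - [0,0,-10,0,0,0,255]

```text
time_s: 11.92
eef_pos: [0.5954, -0.0172, 0.0589]
eef_rot: [0.55, 0.443, 0.55, -0.446]
wrist_force: [0.7, -4.8, -1.7]
opening: -0.0
```

step_arm:
  motion:
    - [0,0,-2,0,0,0,255]
    - [0,0,-4,0,0,0,255]
    - [0,0,-6,0,0,0,255]
    - [0,0,-8,0,0,0,255]
    - [0,0,-10,0,0,0,255]

```text
time_s: 12.55
eef_pos: [0.5934, -0.0076, 0.0589]
eef_rot: [0.55, 0.443, 0.55, -0.446]
wrist_force: [1.2, -5.3, -1.2]
opening: 0.001
```

step_arm:
  motion:
    - [0,0,-2,0,0,0,255]
    - [0,0,-4,0,0,0,255]
    - [0,0,-6,0,0,0,255]
    - [0,0,-8,0,0,0,255]
    - [0,0,-9.5,0,0,0,255]
    - [0,0,-11,0,0,0,255]
    - [0,0,-12.5,0,0,0,255]
    - [0,0,-14,0,0,0,255]

```text
time_s: 13.55
eef_pos: [0.5904, 0.0061, 0.0589]
eef_rot: [0.55, 0.443, 0.55, -0.446]
wrist_force: [1.3, -5.9, -1.1]
opening: 0.006
```

Run:
```python
from h import *
p,d,i=grab('side');o,P,r=ob();print(P,w2g(P),o['wrist_force'])
s=cv2.resize(p[140:240,300:400],None,fx=6,fy=6,interpolation=cv2.INTER_CUBIC);save('s6.png',s)
```

```text
[0.59039758 0.00634381 0.05889616] [ 41.78314809 -57.06380025  58.89615518] [ 0.3755762  -5.30541614 -0.92838597]
```

View pics/s6.png

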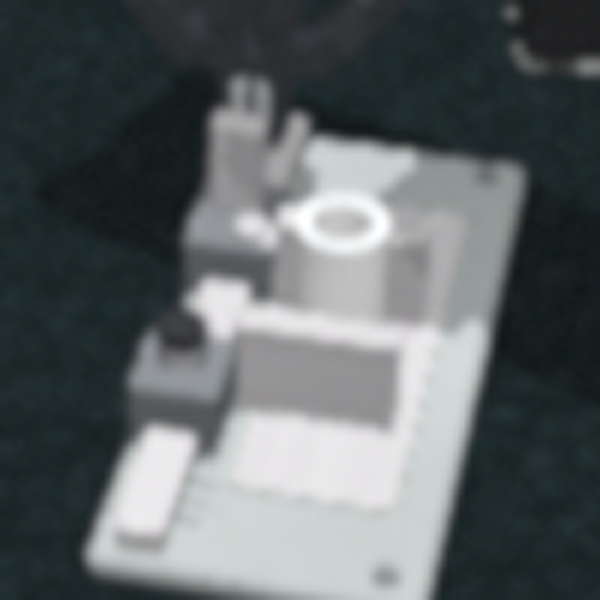

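The tube is upright and moving with the jaw, with a gap to the anvil still visible. I go on more slowly.

step_arm:
  motion:
    - [0,0,-1.5,0,0,0,255]
    - [0,0,-3,0,0,0,255]
    - [0,0,-4,0,0,0,255]
    - [0,0,-5,0,0,0,255]
    - [0,0,-6,0,0,0,255]
    - [0,0,-7,0,0,0,255]

```text
time_s: 14.35
eef_pos: [0.5889, 0.013, 0.0589]
eef_rot: [0.55, 0.443, 0.55, -0.446]
wrist_force: [1.6, -5.5, -1.4]
opening: 0.006
```

step_arm:
  motion:
    - [0,0,-0.6,0,0,0,255]
    - [0,0,-1.2,0,0,0,255]
    - [0,0,-1.8,0,0,0,255]
    - [0,0,-2.4,0,0,0,255]

```text
time_s: 14.85
eef_pos: [0.5884, 0.0153, 0.0589]
eef_rot: [0.55, 0.443, 0.55, -0.446]
wrist_force: [1.0, -5.5, -1.0]
opening: 0.003
```

step_arm:
  motion:
    - [0,0,-0.6,0,0,0,255]
    - [0,0,-1.2,0,0,0,255]
    - [0,0,-1.6,0,0,0,255]

```text
time_s: 15.22
eef_pos: [0.5881, 0.0169, 0.0589]
eef_rot: [0.55, 0.443, 0.55, -0.446]
wrist_force: [0.6, -5.0, -1.0]
opening: 0.005
```

Run:
```python
from h import *
p,d,i=grab('side');o,P,r=ob();print(P,w2g(P),o['wrist_force'])
s=cv2.resize(p[140:240,300:400],None,fx=6,fy=6,interpolation=cv2.INTER_CUBIC);save('s7.png',s)
```

```text
[0.58808511 0.01695751 0.05888069] [ 41.73739972 -46.20119921  58.88069294] [ 1.84779921 -4.46923624 -1.14054402]
```

View pics/s7.png

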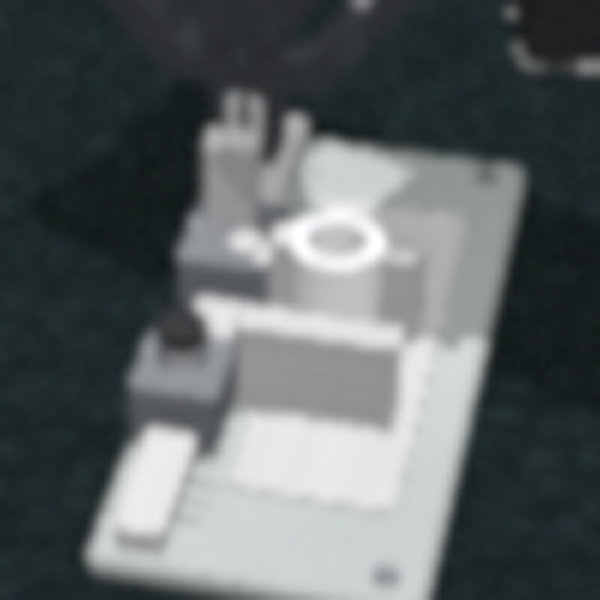

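Run:
```python
from h import *
i=ctrl.camera_info('side');f=lambda x,y:(300+x/6-.4,140+y/6-.4)
print('tube',w2g(atz(i,*f(337,239),.076)).round(1),'s6',w2g(atz(i,*f(343,222),.076)).round(1))
print('anvil rear(jaw side) top edge',w2g(atz(i,*f(330,316),.059)).round(1),'front',w2g(atz(i,*f(320,338),.059)).round(1))
```

```text
tube [-6.1 16.7 76. ] s6 [-6.3  6.  76. ]
anvil rear(jaw side) top edge [-8.7 40.5 59. ] front [-7.6 53.7 59. ]
```

step_arm:
  motion:
    - [0,0,-0.8,0,0,0,255]
    - [0,0,-1.6,0,0,0,255]
    - [0,0,-2.4,0,0,0,255]
    - [0,0,-3.0,0,0,0,255]

```text
time_s: 15.78
eef_pos: [0.5875, 0.0198, 0.0589]
eef_rot: [0.55, 0.443, 0.55, -0.446]
wrist_force: [1.1, -5.6, -1.3]
opening: 0.004
```

step_arm:
  motion:
    - [0,0,-0.5,0,0,0,255]
    - [0,0,-1.0,0,0,0,255]

```text
time_s: 16.02
eef_pos: [0.5873, 0.0208, 0.0589]
eef_rot: [0.55, 0.443, 0.55, -0.446]
wrist_force: [1.3, -5.4, -0.9]
opening: 0.003
```

step_arm:
  motion:
    - [0,0,-0.5,0,0,0,255]
    - [0,0,-0.8,0,0,0,255]

```text
time_s: 16.27
eef_pos: [0.5871, 0.0216, 0.0589]
eef_rot: [0.55, 0.443, 0.55, -0.446]
wrist_force: [1.4, -4.7, -2.1]
opening: -0.001
```

Still only drag, about 5.5 N. I carry on in small steps.

step_arm:
  motion:
    - [0,0,-0.4,0,0,0,255]
    - [0,0,-0.8,0,0,0,255]

```text
time_s: 16.52
eef_pos: [0.5869, 0.0224, 0.0589]
eef_rot: [0.55, 0.443, 0.55, -0.446]
wrist_force: [1.4, -6.4, -1.5]
opening: 0.0
```

step_arm:
  motion:
    - [0,0,-0.4,0,0,0,255]
    - [0,0,-0.6,0,0,0,255]

```text
time_s: 16.77
eef_pos: [0.5868, 0.023, 0.0589]
eef_rot: [0.55, 0.443, 0.55, -0.446]
wrist_force: [1.0, -5.3, -1.7]
opening: -0.001
```

step_arm:
  motion:
    - [0,0,-0.4,0,0,0,255]
    - [0,0,-0.7,0,0,0,255]

```text
time_s: 17.02
eef_pos: [0.5867, 0.0236, 0.0589]
eef_rot: [0.55, 0.443, 0.55, -0.446]
wrist_force: [0.8, -5.7, -1.2]
opening: 0.001
```

step_arm:
  motion:
    - [0,0,-0.4,0,0,0,255]
    - [0,0,-0.6,0,0,0,255]

```text
time_s: 17.27
eef_pos: [0.5866, 0.0239, 0.0589]
eef_rot: [0.55, 0.443, 0.55, -0.446]
wrist_force: [1.2, -6.8, -2.0]
opening: 0.001
```

step_arm:
  motion:
    - [0,0,-0.2,0,0,0,255]
    - [0,0,-0.3,0,0,0,255]

```text
time_s: 17.52
eef_pos: [0.5866, 0.0241, 0.0589]
eef_rot: [0.55, 0.443, 0.55, -0.446]
wrist_force: [0.4, -7.2, -2.2]
opening: -0.002
```

Run:
```python
from h import *
o,P,r=ob();print(P,w2g(P),o['wrist_force'])
```

```text
[0.58657344 0.024059   0.05890383] [ 41.74158591 -38.94059565  58.90382898] [ 0.40354555 -7.17736203 -2.19746268]
```

step_arm:
  motion:
    - [0,0,-0.2,0,0,0,255]
    - [0,0,-0.4,0,0,0,255]
    - [0,0,-0.4,0,0,0,255]

```text
time_s: 17.9
eef_pos: [0.5866, 0.0242, 0.0589]
eef_rot: [0.55, 0.443, 0.55, -0.446]
wrist_force: [1.4, -8.5, -2.7]
opening: 0.002
```

step_arm:
  motion:
    - [0,0,-0.2,0,0,0,255]
    - [0,0,-0.3,0,0,0,255]
    - [0,0,-0.3,0,0,0,255]

```text
time_s: 18.27
eef_pos: [0.5866, 0.0243, 0.0589]
eef_rot: [0.55, 0.443, 0.55, -0.446]
wrist_force: [1.3, -9.0, -2.6]
opening: -0.002
```

step_arm:
  motion:
    - [0,0,0.5,0,0,0,255]
    - [0,0,1.5,0,0,0,255]
    - [0,0,4,0,0,0,255]
    - [0,0,10,0,0,0,255]
    - [0,0,18,0,0,0,255]
    - [0,0,25,0,0,0,255]
    - [-20,0,30,0,0,0,255]
    - [-60,0,30,0,0,0,255]
    - [-110,0,30,0,0,0,255]
    - [-120,0,60,0,0,0,255]

```text
time_s: 19.52
eef_pos: [0.6017, -0.0317, 0.1852]
eef_rot: [0.552, 0.444, 0.549, -0.443]
wrist_force: [0.7, 0.6, -1.0]
opening: -0.001
```

step_arm:
  motion:
    - [-40,0,30,0,0,0,255]
    - [-60,0,70,0,0,0,255]
    - [-60,0,110,0,0,0,255]
    - [-60,0,110,0,0,0,255]

```text
time_s: 20.02
eef_pos: [0.6228, -0.1428, 0.2408]
eef_rot: [0.549, 0.445, 0.549, -0.446]
wrist_force: [-0.5, -0.6, -0.7]
opening: -0.002
```

Run:
```python
from h import *
p,d,i=grab('side');o,P,r=ob();print(P,o['wrist_force'])
a=cv2.resize(p[140:240,300:400],None,fx=5,fy=5,interpolation=cv2.INTER_CUBIC)
p,d,i=grab('top');b=cv2.resize(p[165:245,305:440],None,fx=5,fy=5,interpolation=cv2.INTER_CUBIC)[:500,:]
c=np.zeros((500,500+b.shape[1],3),np.uint8);c[:,:500]=a;c[:b.shape[0],500:]=b
save('f.png',cv2.resize(c,(800,int(500*800/c.shape[1])),interpolation=cv2.INTER_AREA))
```

```text
[ 0.62234705 -0.14104407  0.24010738] [-0.77061894  0.70876187 -0.28088219]
```

View pics/f.png

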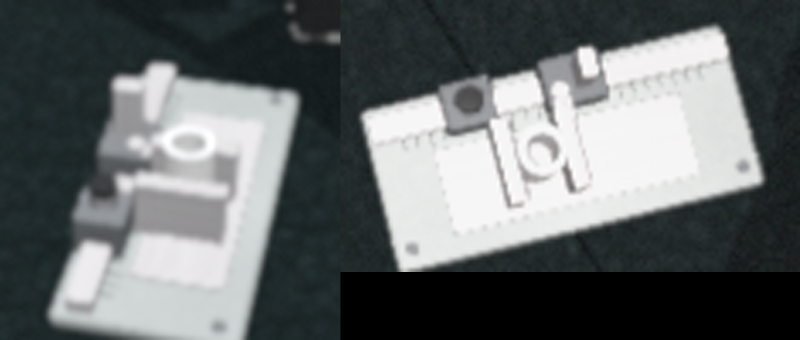

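The top view shows the tube upright at mid-blade, touching both blades, and the jaw parallel to the anvil. The arm is clear, so I hand in.

```bash
python3 -c "
from bench import ctrl
print(ctrl.hand_in())"
```

```text
the job is handed in; nothing more can be done
None
```

The job is handed in. The tube stands upright on the gauge bed, about midway along the blades, and is held lightly between the sliding jaw and the anvil. I set it down and let go, then pushed the lug with shut fingers. No verdict was reported.

- **Pinch force:** the push rose from about 5.3 N of plain drag to about 9 N when the tube met the anvil. That is roughly 3.7 N on the tube, or about 0.02 rad of splay by the given stiffness. I then backed the fingers straight off.
- **Final picture:** in the top view the tube stands against both blades with the jaw looking square, and the arm was well clear. I judged contact and squareness by eye and by the force; I did not measure the jaw angle.
- **Other objects:** the rod, block, amber bottle and look-alike tubes were not touched at any point, but I did not picture them again at the end.
- **Disagreement:** the two cameras placed the gauge about 3 to 5 mm apart. I averaged them, and the anvil was found by feel within about 1 mm of the side-camera estimate.
- **Time:** about 20 s of the 64 s allowed.

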